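# Lock the lap wheel's arbor with a linchpin

### The job

Take the red-tabbed linchpin from the wooden holder block and push it down through the hole near the free end of the lapping stand's arbor, feeling for the hole gently, until its head sits flush on the arbor. Then swing its wire ring over and well down past the arbor's free end so that it hangs steeply around it and holds the pin, let go, and leave everything else on the bench where it is.

Things in the scene. Friction and masses are not known exactly. Their poses are not given: they have to be found in the camera images.
- pin: linchpin to fit, about 80 g; starts upright in one hole of the holder block, shoulder on the block's top. Origin: centre of the shoulder's underside (the face that seats), z up the shank's axis. Below: round steel shank 8 mm thick, 34 mm long, its last 2 mm tapered to 5.6 mm. Above: dark round head 16 mm across, 12 mm tall, then the red tab. A brass wire ring hinged on the head points to the pin's +x
- pin_tab (a point): top centre of the pin's upright red tab, the part to hold it by: 10 mm thick along the pin's y, 14 mm wide along its x, from 12 to 47 mm above the pin's origin (this point: 47 mm above)
- ring (a joint): ring angle (rad) about a hinge along the pin's y, 6 mm above its origin. 0: straight out level to the pin's +x; negative: raised; positive: swung down towards the shank; range -0.6 to 1.5; starts -0.4 to -0.05. Stiff: 0.08 N m (2 N at the bar) moves it, it stays where left. A U of 4 mm wire, 34 mm between leg centres, that passes on both sides of the arbor
- ring_bar (a point): middle of the ring's cross bar, 46 mm from the hinge (straight part 20 mm long along the pin's y)
- stand: green cast lapping stand, fixed. Origin: on its underside, on the bench; z up. A horizontal arbor sticks out to the stand's -y, axis at x = 0, 120 mm above the bench, with a brass lap wheel (100 mm across, y = -24 to -40 mm) and a collar (44 mm across, to y = -50 mm). Beyond them it is a 22 mm square steel bar, flat top 131 mm above the bench
- arbor_in (a point): on the arbor's top, at x = 0, y = -105 mm of the stand (axes as the stand's): where the middle of the arbor's upright through hole would lie with the arbor pushed right in. The arbor stands stiffly (25 N shifts it) 5 to 35 mm further out, so the true hole is 5 to 35 mm to -y of here, not measured: feel or look for it. Hole 10 mm across, 1.5 mm chamfer, 12 mm from the arbor's free end
- holder: dark wooden holder block, fixed, 70 mm along x, 190 mm along y, 45 mm tall, origin at the centre of its underside; loose holes at y = -45 and +45 mm, 10.5 mm across
- punch: the brass punch that stands in the holder block's other hole, 12 mm thick, 56 mm tall above the block; leave it
- oil_jar: amber jar, 44 mm across, 60 mm tall; leave it
- cup: white cup, 64 mm across, 55 mm tall; leave it
- driver: screwdriver lying on the bench, 160 mm long along its x; leave it
- spare_collar: steel collar lying flat, 40 mm across, 12 mm thick; leave it
- spare_lap: brass lap wheel lying flat, 80 mm across, 12 mm thick; leave it
Things that resemble listed ones, but are neither listed nor needed, are in the scene too. There is more than one size of the pin; the job needs the larger. There is more than one size of the stand; the one meant has the size given above.

How it is judged:
On the way:
1. the pin is through the arbor's hole, its head seated on the arbor, its ring not yet swung down (under 0.5 rad) (x of pin in the frame of stand between -0.005 and 0.005 m and y of pin in the frame of stand between -0.144 and -0.106 m and z of pin in the frame of stand between 0.1285 and 0.1335 m and angle between pin's own z axis and vertical below 0.13 rad and value of joint ring below 0.5 rad), for 0.2 s.
At the end, for the whole second after the job is handed in: the pin upright (0.13 rad) in the arbor's hole: origin within 5 mm of the arbor's centre line, 1 to 39 mm out from arbor_in, within 2.5 mm of the arbor's top height; its x along the arbor within 0.4 rad; ring swung down past the free end beyond 0.95 rad; at rest (x of pin in the frame of stand between -0.005 and 0.005 m and y of pin in the frame of stand between -0.144 and -0.106 m and z of pin in the frame of stand between 0.1285 and 0.1335 m and angle between pin's own z axis and vertical below 0.13 rad and angle between the x axis of pin and the y axis of stand, either way round below 0.4 rad and value of joint ring above 0.95 rad and linear speed of pin below 0.02 m/s and velocity of joint ring between -0.1 and 0.1 rad/s); the robot touches nothing.
It fails at once if the pin or its ring pressed against the stand or its arbor with more than 30 N (contact force between pin and stand above 30 N).
It fails at once if the robot pushes on the stand or its arbor with more than 30 N (contact force between the arm and stand above 30 N).
It fails at once if the fingers push on the stand or its arbor with more than 30 N (contact force between the fingers and stand above 30 N).
It fails at once if a bystander moved by more than 20 mm (distance of any of punch, oil_jar, cup, driver, spare_collar, spare_lap from where it was at the start of the episode above 0.02 m).
It also fails if it takes over 72 s, if anything falls off the work surface, if the arm or the gripper's body presses on something with over 40 N, if the wrist force passes 120 N, or if a joint passes its speed limit or range.

### The arm

A 7-joint arm with a two-finger parallel gripper is mounted at the origin on the work surface. World frame = base frame: x ahead of the robot, y to its left, z up, the work surface at z = 0. Lengths are in m, angles in rad, forces in N, time in s.
With the tool pointing down it reaches from about 0.425 to 0.975 m from the base axis. Payload 16.7 kg.
Tool frame: the origin (TCP) lies at the very end of the fingers, on their centre line; the grasp point (between the pads) lies 19 mm behind it; z points along the fingers, y is the line along which they close (so a half turn about z gives the same grasp; the last joint's range is limited). The gripper opens to 85 mm and grips with 20 to 120 N. Pads are 22 mm wide; open, the fingers measure 114 mm over their backs; the gripper's body (76 mm by 85 mm) begins 54 mm behind the grasp point. The pads swing forward as they close: fully open they stand 13 mm farther back than shut.
Start: joints at [-1.411, 0.426, 0.074, 1.606, -0.034, 1.111, -0.067], TCP at [0.205, 0.643, 0.231] pointing down, gripper open.
Joint ranges: [-2.85, 2.85], [-0.5, 2.14], [-1.23, 1.37], [0.21, 2.46], [-1.02, 4.16], [0.16, 2.05], [-2.73, 2.73]. Speed limits (rad/s): [1.89, 1.89, 2.39, 2.39, 3.01, 3.01, 3.01].

### API

Orientations are given as a rotation vector (axis times angle).
In Python, from station import get_state, grab_frame, get_calibration, hand_in gives the robot as it stands.
- The arm moves only by the shell command python3 -m jog 'ROWS' [FORCE]. ROWS is JSON, a list of rows, each an object with "fingers": the finger opening in cm, from 0 to 8.54; "dp": the shift along the tool's x, y, z in cm, a list of three; "rotation": the turn, a rotation vector about the tool's x, y, z in rad, a list of three. A call has 1 to 20 rows; each row shifts and turns the commanded pose from where the row before left it, along the tool's axes as they then stand; what a row does not reach is not made up. A row lasts 1/10 s, in which the tool goes at most 50 mm and 8.59 degrees, less where a joint would pass 70% of its speed; a pose out of reach is approached as far as the arm can. A call is refused whole if a number of a shift passes 5 or a number of a turn 0.15, either way. A call with a gripper value outside its range is refused whole. The fingers move at their own pace and stop on an object; FORCE is the grip in N (left out, the last holds). Time passes only in rows, so rows that do not move let the fingers close. It gives the time, the measured TCP pose, the force, the opening and the grip force at its end, in the units of the state.
- get_state(): the state, without advancing time (a new reading comes with each control period).
- grab_frame(name): name is "scene" or "top"; returns the picture (384x512x3 uint8, red, green, blue); there is no depth.
- get_calibration(name): a dict with "mtx" (3x3 intrinsics, pixels), "k1" (the pictures are not rectified: a ray, as slopes to the right and down, at radius r is drawn at 1 + k1 r^2 times it, then the intrinsics apply), "rvec" (rotation vector, rad) and "tvec" (3), from world to camera coordinates, as OpenCV has them. Camera axes: x right, y down, z forward; pixel columns grow to the right and rows downward; lengths in m; the calibration is good to about 2 mm. A picture is of the moment at which its call begins. get_calibration takes no time and is no camera call.
- hand_in(): hands the job in; it is judged then, once.
The state is a dict: "time": time; "q": joint angles; "joint_velocities": joint speeds; "effort": joint torques, N m; "tcp_pos": TCP position; "eef_rot": TCP orientation; "wrist_force": force on the tool from outside, world axes, zero at the start; "ft_torque": the same for the moment, N m; "grip_width": finger opening in m; "grip_force": force on a finger pad.
Only numpy, scipy, OpenCV 4.12 (cv2) and the standard library are available. Lean on these libraries where they do the work, as an engineer would, in place of code of your own. Each camera call takes 0.05 s, during which the arm holds its last target. There are 200 camera calls.

## Working session

There is one attempt and no reset: what is moved stays moved. The work goes in short steps, Python scripts to look and compute and a shell command to move; the robot and the scene stay as the last step left them, time stands still between calls to the robot, and variables do not carry over. Pictures are saved under pics/ and viewed, at most 12 in all, crops included, and the job is handed in when it is done.

```bash
ls; mkdir -p pics; cat > h.py <<'E'
import numpy as np, cv2
from station import *
def snap(n,f):
    im=grab_frame(n); cv2.imwrite('pics/'+f,cv2.cvtColor(im,cv2.COLOR_RGB2BGR)); return im
def cal(n):
    c=get_calibration(n); return np.array(c['mtx']),c['k1'],cv2.Rodrigues(np.array(c['rvec'],float))[0],np.array(c['tvec'],float).ravel()
def ray(n,u,v):
    K,k1,R,t=cal(n)
    d=np.array([k1,0,0,0,0.])
    x,y=cv2.undistortPoints(np.array([[[u,v]]],float),K,d)[0,0]
    return -R.T@t, R.T@np.array([x,y,1.])
def onz(n,u,v,z):
    c,d=ray(n,u,v); return c+d*(z-c[2])/d[2]
def tri(a,b):
    c1,d1=ray('scene',*a); c2,d2=ray('top',*b)
    s=np.linalg.lstsq(np.stack([d1,-d2],1),c2-c1,rcond=None)[0]
    p,q=c1+s[0]*d1,c2+s[1]*d2
    return (p+q)/2,np.linalg.norm(p-q)
def proj(n,P):
    K,k1,R,t=cal(n)
    return cv2.projectPoints(np.array(P,float).reshape(-1,3),cv2.Rodrigues(R)[0],t,K,np.array([k1,0,0,0,0.]))[0].reshape(-1,2)
E
python3 - <<'E'
from h import *
for n in('scene','top'):
    snap(n,n+'0.png'); K,k,R,t=cal(n); print(n,K[0,0],k,-R.T@t,R[2])
s=get_state(); print({k:np.round(v,3) for k,v in s.items()})
E
cd pics; python3 -c "
import cv2
for n in('scene0','top0'): cv2.imwrite(n+'b.png',cv2.resize(cv2.imread(n+'.png'),(800,600),interpolation=cv2.INTER_CUBIC))"
```

```text
pics
scene 494.24571736669026 0.00035730542605708597 [ 1.43427554 -0.04915311  0.72858053] [-0.82016828  0.03893952 -0.57079568]
top 413.6113923965535 -0.06070774335558217 [ 0.37544747 -0.00976281  1.25122973] [ 0.12781016  0.00408232 -0.99179025]
{'time': np.float64(0.1), 'q': array([-1.412,  0.427,  0.074,  1.607, -0.034,  1.111, -0.067]), 'joint_velocities': array([-0.   ,  0.   , -0.001, -0.004, -0.003,  0.   ,  0.   ]), 'effort': array([ 8.0000e-03, -9.5153e+01,  3.7700e+00, -4.6441e+01,  1.9000e-02,
        7.0000e-03, -0.0000e+00]), 'tcp_pos': array([0.205, 0.643, 0.231]), 'eef_rot': array([-4.830e-01, -3.104e+00,  2.000e-03]), 'wrist_force': array([ 0.261,  0.715, -0.991]), 'ft_torque': array([ 0.018, -0.032,  0.006]), 'grip_force': np.float64(0.0), 'grip_width': np.float64(0.085)}
```

View pics/scene0b.png

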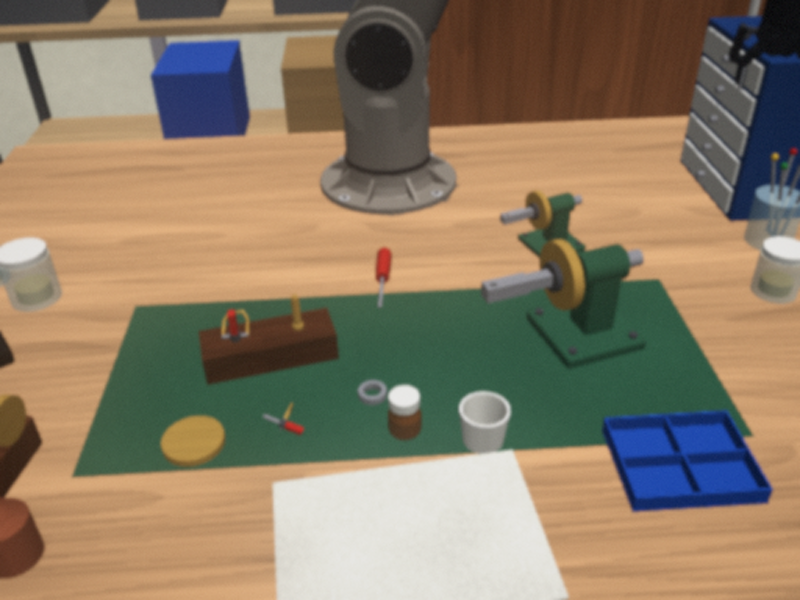

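View pics/top0b.png

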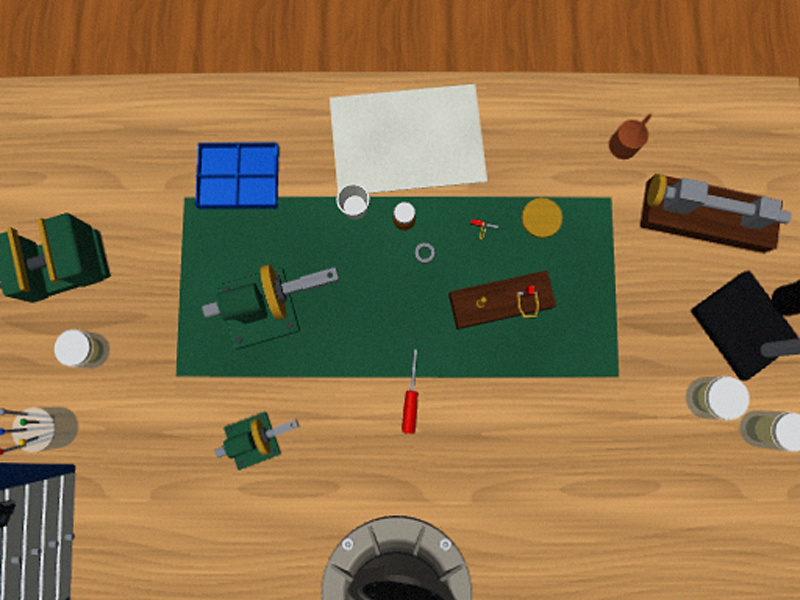

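The top view shows the large stand at (260,290) with its arbor to the right, and the hole near (331,275). A small stand sits at (258,440). The holder is at (500,300), with the punch at (481,302) and the red-tabbed pin at (529,292). A small pin lies on the mat at (482,225). The pin and stand meant are the upright one in the holder and the larger one on the mat. I'll confirm with enlarged crops.

```bash
python3 - <<'E'
import cv2,numpy as np
s=cv2.imread('pics/scene0.png');t=cv2.imread('pics/top0.png')
def c(im,u,v,w=66,h=50): return cv2.resize(im[v:v+h,u:u+w],(396,300),interpolation=cv2.INTER_CUBIC)
cv2.imwrite('pics/crop1.png',np.vstack([np.hstack([c(s,125,190),c(s,300,145)]),np.hstack([c(t,290,165),c(t,165,155)])]))
E
```

```text
(no output)
```

View pics/crop1.png

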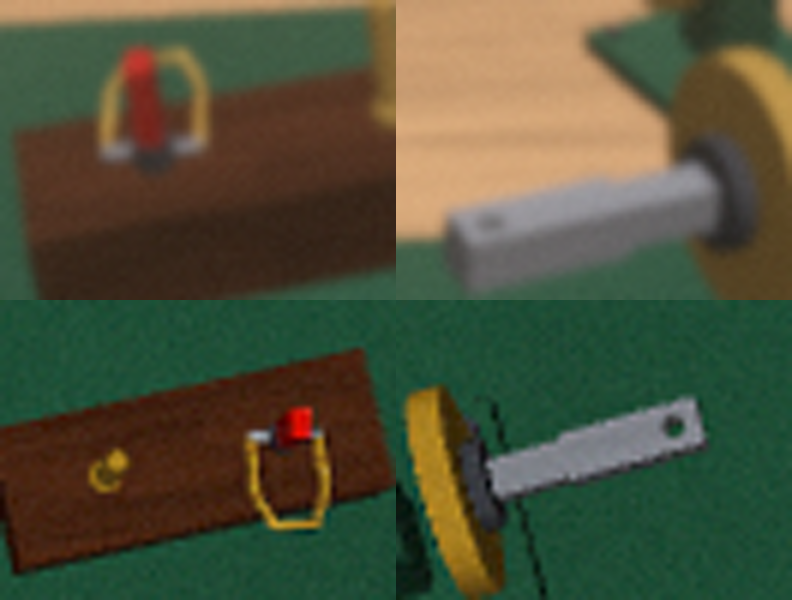

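The crops confirm both. The upright pin, with its ring towards the robot, has its tab top at scene (148.3,199.2) and top (340.2,184.7). The large arbor's hole is at scene (315.7,181.7) and top (211.3,176).

```bash
python3 - <<'E'
from h import *
np.set_printoptions(precision=4,suppress=True)
print('tab',tri((148.3,199.2),(340.2,184.7)))
print('hole',tri((315.7,181.7),(211.3,176)))
# top arbor centreline points at z .131
def T(x,y,ox,oy): return (ox+x/6,oy+y/6)
for nm,p in dict(hole=(278,126),near_u=(90,160),near_d=(106,197),end_u=(293,100),end_d=(310,141)).items():
    print(nm,onz('top',*T(*p,165,155),.131))
for nm,p in dict(c1=(362,50),c2=(394,187),c3=(15,275)).items(): print(nm,onz('top',*T(*p,290,165),.045))
for nm,p in dict(h1=(258,137),h2=(318,132)).items(): print(nm,onz('top',*T(*p,290,165),.051))
print('bar',onz('top',*T(295,224,290,165),.06),onz('scene',125+180/6,190+52/6,.06))
print('bar tri',tri((125+180/6,190+52/6),T(295,224,290,165)))
print('shoulder scene',onz('scene',150.3,217.5,.05))
print('punch',onz('top',481*.64,302*.64,.1))
E
```

```text
tab (array([ 0.558 , -0.2426,  0.0932]), np.float64(0.00587405180166428))
hole (array([0.5768, 0.1191, 0.1296]), np.float64(0.0051617275428345166))
hole [0.5762 0.1163 0.131 ]
near_u [0.5604 0.2024 0.131 ]
near_d [0.5433 0.1946 0.131 ]
end_u [0.5884 0.1095 0.131 ]
end_d [0.5693 0.1015 0.131 ]
c1 [ 0.6001 -0.2865  0.045 ]
c2 [ 0.5317 -0.3003  0.045 ]
c3 [ 0.4883 -0.1134  0.045 ]
h1 [ 0.5556 -0.2327  0.051 ]
h2 [ 0.5581 -0.2623  0.051 ]
bar [ 0.5117 -0.248   0.06  ] [ 0.5121 -0.2343  0.06  ]
bar tri (array([ 0.5111, -0.2411,  0.0604]), np.float64(0.013360963681074482))
shoulder scene [ 0.5681 -0.2402  0.05  ]
punch [ 0.5327 -0.1523  0.1   ]
```

```bash
cat >> h.py <<'E'
from scipy.spatial.transform import Rotation as Ro
np.set_printoptions(precision=4,suppress=True)
def go(pts,rv=None):
    s=get_state(); R=Ro.from_rotvec(s['eef_rot']); p=np.array(s['tcp_pos'])
    for t in pts:
        t=np.array(t); print('dp cm',R.inv().apply(t-p)*100); p=t
    if rv is not None: print('rot',(R.inv()*Ro.from_rotvec(rv)).as_rotvec())
E
python3 - <<'E'
from h import *
go([(.5,.4,.26),(.556,-.244,.26)],(np.pi,0,0))
E
```

```text
dp cm [-35.4752 -14.1606  -2.9135]
dp cm [-24.9104 -59.6505   0.0724]
rot [-0.0001  0.0017  2.8327]
```

```bash
python3 -m jog '[{"fingers":8.5,"dp":[-2.4,-0.95,-0.2],"rotation":[0,0,0]},{"fingers":8.5,"dp":[-2.4,-0.95,-0.2],"rotation":[0,0,0]},{"fingers":8.5,"dp":[-2.4,-0.95,-0.2],"rotation":[0,0,0]},{"fingers":8.5,"dp":[-2.4,-0.95,-0.2],"rotation":[0,0,0]},{"fingers":8.5,"dp":[-2.4,-0.95,-0.2],"rotation":[0,0,0]},{"fingers":8.5,"dp":[-2.4,-0.95,-0.2],"rotation":[0,0,0]},{"fingers":8.5,"dp":[-2.4,-0.95,-0.2],"rotation":[0,0,0]},{"fingers":8.5,"dp":[-2.4,-0.95,-0.2],"rotation":[0,0,0]},{"fingers":8.5,"dp":[-2.4,-0.95,-0.2],"rotation":[0,0,0]},{"fingers":8.5,"dp":[-2.4,-0.95,-0.2],"rotation":[0,0,0]},{"fingers":8.5,"dp":[-2.4,-0.95,-0.2],"rotation":[0,0,0]},{"fingers":8.5,"dp":[-2.4,-0.95,-0.2],"rotation":[0,0,0]},{"fingers":8.5,"dp":[-2.4,-0.95,-0.2],"rotation":[0,0,0]},{"fingers":8.5,"dp":[-2.4,-0.95,-0.2],"rotation":[0,0,0]},{"fingers":8.5,"dp":[-2.4,-0.95,-0.2],"rotation":[0,0,0]}]' 40; python3 -m jog '[{"fingers":7.8,"dp":[-1.25,-3,0],"rotation":[0,0,0]},{"fingers":7,"dp":[-1.25,-3,0],"rotation":[0,0,0]},{"fingers":6,"dp":[-1.25,-3,0],"rotation":[0,0,0]},{"fingers":5,"dp":[-1.25,-3,0],"rotation":[0,0,0]},{"fingers":4,"dp":[-1.25,-3,0],"rotation":[0,0,0]},{"fingers":4,"dp":[-1.25,-3,0],"rotation":[0,0,0]},{"fingers":4,"dp":[-1.25,-3,0],"rotation":[0,0,0]},{"fingers":4,"dp":[-1.25,-3,0],"rotation":[0,0,0]},{"fingers":4,"dp":[-1.25,-3,0],"rotation":[0,0,0]},{"fingers":4,"dp":[-1.25,-3,0],"rotation":[0,0,0]},{"fingers":4,"dp":[-1.25,-3,0],"rotation":[0,0,0]},{"fingers":4,"dp":[-1.25,-3,0],"rotation":[0,0,0]},{"fingers":4,"dp":[-1.25,-3,0],"rotation":[0,0,0]},{"fingers":4,"dp":[-1.25,-3,0],"rotation":[0,0,0]},{"fingers":4,"dp":[-1.25,-3,0],"rotation":[0,0,0]},{"fingers":4,"dp":[-1.25,-3,0],"rotation":[0,0,0]},{"fingers":4,"dp":[-1.25,-3,0],"rotation":[0,0,0]},{"fingers":4,"dp":[-1.25,-3,0],"rotation":[0,0,0]},{"fingers":4,"dp":[-1.25,-3,0],"rotation":[0,0,0]},{"fingers":4,"dp":[-1.25,-3,0],"rotation":[0,0,0]}]'; python3 -c "
from h import *
go([(.556,-.244,.26)],(np.pi,0,0)); print(get_state()['q'])"
```

```text
time: 1.6
tcp_pos: [0.5054, 0.397, 0.2611]
eef_rot: [-0.483, -3.104, 0.001]
wrist_force: [0.1, 0.2, -0.5]
grip_width: 0.0849
grip_force: 0.0
time: 3.6
tcp_pos: [0.5604, -0.2509, 0.2611]
eef_rot: [-0.483, -3.104, -0.0]
wrist_force: [0.5, 0.7, -0.3]
grip_width: 0.0398
grip_force: 0.0
dp cm [0.631  0.5273 0.1088]
rot [-0.0007 -0.0001  2.833 ]
[-0.1038  0.3308  0.5361  1.7383 -0.185   1.1234  1.7513]
```

```bash
python3 -m jog '[{"fingers":4,"dp":[0.63,0.53,0],"rotation":[0,0,0.1416]},{"fingers":4,"dp":[0,0,0],"rotation":[0,0,0.1416]},{"fingers":4,"dp":[0,0,0],"rotation":[0,0,0.1416]},{"fingers":4,"dp":[0,0,0],"rotation":[0,0,0.1416]},{"fingers":4,"dp":[0,0,0],"rotation":[0,0,0.1416]},{"fingers":4,"dp":[0,0,0],"rotation":[0,0,0.1416]},{"fingers":4,"dp":[0,0,0],"rotation":[0,0,0.1416]},{"fingers":4,"dp":[0,0,0],"rotation":[0,0,0.1416]},{"fingers":4,"dp":[0,0,0],"rotation":[0,0,0.1416]},{"fingers":4,"dp":[0,0,0],"rotation":[0,0,0.1416]},{"fingers":4,"dp":[0,0,0],"rotation":[0,0,0.1416]},{"fingers":4,"dp":[0,0,0],"rotation":[0,0,0.1416]},{"fingers":4,"dp":[0,0,0],"rotation":[0,0,0.1416]},{"fingers":4,"dp":[0,0,0],"rotation":[0,0,0.1416]},{"fingers":4,"dp":[0,0,0],"rotation":[0,0,0.1416]},{"fingers":4,"dp":[0,0,0],"rotation":[0,0,0.1416]},{"fingers":4,"dp":[0,0,0],"rotation":[0,0,0.1416]},{"fingers":4,"dp":[0,0,0],"rotation":[0,0,0.1416]},{"fingers":4,"dp":[0,0,0],"rotation":[0,0,0.1416]},{"fingers":4,"dp":[0,0,0],"rotation":[0,0,0.1416]}]'; python3 -c "
from h import *
go([(.556,-.244,.13)],(np.pi,0,0)); print(get_state()['q'])
im=snap('scene','s2.png'); P=proj('scene',[get_state()['tcp_pos'],(.556,-.244,.092),(.556,-.244,.045),(.51,-.244,.06)]);print(P)
c=cv2.cvtColor(im,cv2.COLOR_RGB2BGR)[100:250,90:290]; cv2.imwrite('pics/s2c.png',cv2.resize(c,(800,600),interpolation=cv2.INTER_CUBIC))"
```

```text
time: 5.6
tcp_pos: [0.5561, -0.2426, 0.2611]
eef_rot: [-3.141, 0.008, 0.0]
wrist_force: [-0.1, 0.6, 0.8]
grip_width: 0.0398
grip_force: 0.0
dp cm [-0.0066  0.1443 13.1141]
rot [-0.0002  0.0003 -0.0049]
[-0.5332  0.5419  1.2004  1.7739 -0.5402  1.2075 -0.7535]
[[134.974  130.5857]
 [146.4545 199.0305]
 [149.4928 215.9536]
 [150.8545 198.3296]]
```

View pics/s2c.png

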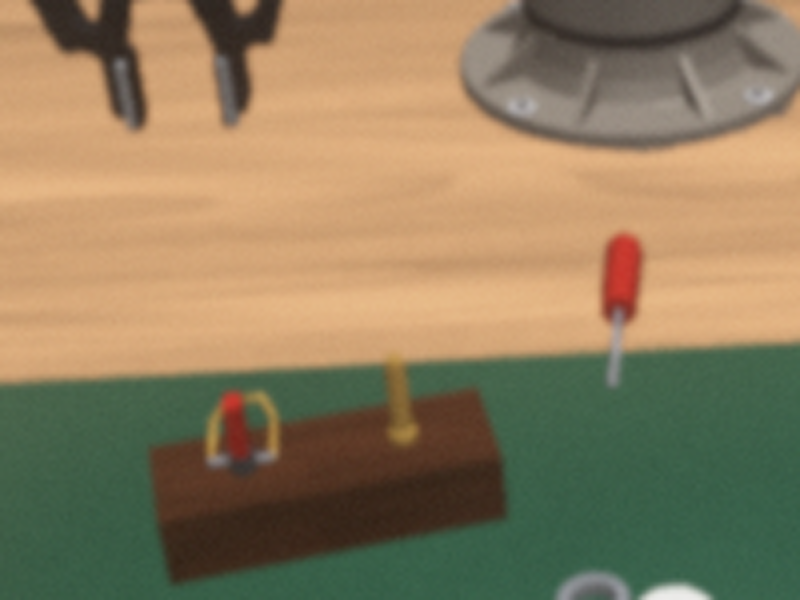

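```bash
python3 -m jog '[{"fingers":4,"dp":[0.1,0,2],"rotation":[0,0,0]},{"fingers":4,"dp":[0,0,2],"rotation":[0,0,0]},{"fingers":4,"dp":[0,0,2],"rotation":[0,0,0]},{"fingers":4,"dp":[0,0,2],"rotation":[0,0,0]},{"fingers":4,"dp":[0,0,2],"rotation":[0,0,0]},{"fingers":4,"dp":[0,0,2],"rotation":[0,0,0]},{"fingers":4,"dp":[0,0,2],"rotation":[0,0,0]},{"fingers":4,"dp":[0,0,2],"rotation":[0,0,0]},{"fingers":4,"dp":[0,0,2],"rotation":[0,0,0]},{"fingers":4,"dp":[0,0,1.5],"rotation":[0,0,0]},{"fingers":4,"dp":[0,0,0],"rotation":[0,0,0]},{"fingers":4,"dp":[0,0,0],"rotation":[0,0,0]}]'; python3 -c "
from h import *
go([(.557,-.2426,.065)],(np.pi,0,0)); print(get_state()['q'])
im=snap('scene','s3.png')
c=cv2.cvtColor(im,cv2.COLOR_RGB2BGR)[150:240,100:220]; cv2.imwrite('pics/s3c.png',cv2.resize(c,(800,600),interpolation=cv2.INTER_CUBIC))"
```

```text
time: 6.85
tcp_pos: [0.5572, -0.243, 0.0667]
eef_rot: [3.141, 0.002, -0.0]
wrist_force: [0.4, -0.1, 1.0]
grip_width: 0.0402
grip_force: 0.0
dp cm [-0.0207 -0.0436  0.166 ]
rot [0.0002 0.0002 0.0014]
[-0.3631  0.7359  0.9491  1.9266 -0.7734  0.896  -0.5824]
```

View pics/s3c.png

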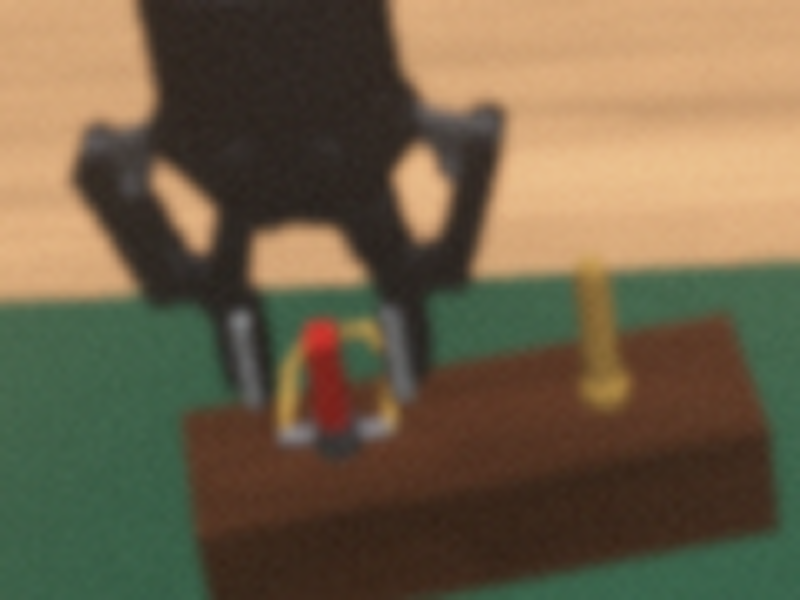

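The pads straddle the tab centrally (pad mid 328, tab 329 in the crop), with the ring legs inside and the fingertips above them. Closing now.

```bash
python3 -m jog '[{"fingers":3,"dp":[0,0,0],"rotation":[0,0,0]},{"fingers":2.2,"dp":[0,0,0],"rotation":[0,0,0]},{"fingers":1.6,"dp":[0,0,0],"rotation":[0,0,0]},{"fingers":1.2,"dp":[0,0,0],"rotation":[0,0,0]},{"fingers":1.1,"dp":[0,0,0],"rotation":[0,0,0]}]' 40;  python3 -m jog '[{"fingers":0.5,"dp":[0,0,0],"rotation":[0,0,0]},{"fingers":0.5,"dp":[0,0,0],"rotation":[0,0,0]},{"fingers":0.5,"dp":[0,0,0],"rotation":[0,0,0]},{"fingers":0.5,"dp":[0,0,0],"rotation":[0,0,0]}]' 60; python3 -c "
from h import *
s=get_state();print(s['ft_torque'],s['q'])"
```

```text
time: 7.4
tcp_pos: [0.5572, -0.2428, 0.0664]
eef_rot: [3.141, 0.001, 0.0]
wrist_force: [0.5, -1.3, -0.5]
grip_width: 0.0114
grip_force: 0.2
time: 7.8
tcp_pos: [0.5573, -0.2431, 0.0665]
eef_rot: [3.141, 0.001, 0.0]
wrist_force: [-0.4, -1.3, 3.1]
grip_width: 0.0086
grip_force: 59.9
[-0.4394  0.0724 -0.0304] [-0.3631  0.7361  0.949   1.9269 -0.7741  0.8954 -0.5827]
```

```bash
python3 -m jog '[{"fingers":0.5,"dp":[0,0,-0.5],"rotation":[0,0,0]},{"fingers":0.5,"dp":[0,0,-1],"rotation":[0,0,0]},{"fingers":0.5,"dp":[0,0,-2],"rotation":[0,0,0]},{"fingers":0.5,"dp":[0,0,-2],"rotation":[0,0,0]},{"fingers":0.5,"dp":[0,0,-2],"rotation":[0,0,0]},{"fingers":0.5,"dp":[0,0,-2],"rotation":[0,0,0]},{"fingers":0.5,"dp":[0,0,-2],"rotation":[0,0,0]},{"fingers":0.5,"dp":[0,0,-2],"rotation":[0,0,0]},{"fingers":0.5,"dp":[0,0,-2],"rotation":[0,0,0]},{"fingers":0.5,"dp":[0,0,-2],"rotation":[0,0,0]},{"fingers":0.5,"dp":[0,0,-1.9],"rotation":[0,0,0]}]' 60
python3 -c "
from h import *
s=get_state();print(s['ft_torque'],s['q'])
go([(.5762,.117,.26)])"
```

```text
time: 8.9
tcp_pos: [0.5569, -0.2424, 0.2618]
eef_rot: [-3.141, -0.001, 0.0]
wrist_force: [-1.0, 0.4, -0.6]
grip_width: 0.0086
grip_force: 59.5
[-0.0033  0.0453  0.0061] [-0.5314  0.5405  1.1971  1.7716 -0.5385  1.2085 -0.7506]
dp cm [  1.957  -35.9424   0.2055]
```

```bash
python3 -m jog '[{"fingers":0.5,"dp":[0.11,-2,0],"rotation":[0,0,0]},{"fingers":0.5,"dp":[0.11,-2,0],"rotation":[0,0,0]},{"fingers":0.5,"dp":[0.11,-2,0],"rotation":[0,0,0]},{"fingers":0.5,"dp":[0.11,-2,0],"rotation":[0,0,0]},{"fingers":0.5,"dp":[0.11,-2,0],"rotation":[0,0,0]},{"fingers":0.5,"dp":[0.11,-2,0],"rotation":[0,0,0]},{"fingers":0.5,"dp":[0.11,-2,0],"rotation":[0,0,0]},{"fingers":0.5,"dp":[0.11,-2,0],"rotation":[0,0,0]},{"fingers":0.5,"dp":[0.11,-2,0],"rotation":[0,0,0]},{"fingers":0.5,"dp":[0.11,-2,0],"rotation":[0,0,0]},{"fingers":0.5,"dp":[0.11,-2,0],"rotation":[0,0,0]},{"fingers":0.5,"dp":[0.11,-2,0],"rotation":[0,0,0]},{"fingers":0.5,"dp":[0.11,-2,0],"rotation":[0,0,0]},{"fingers":0.5,"dp":[0.11,-2,0],"rotation":[0,0,0]},{"fingers":0.5,"dp":[0.11,-2,0],"rotation":[0,0,0]},{"fingers":0.5,"dp":[0.11,-2,0],"rotation":[0,0,0]},{"fingers":0.5,"dp":[0.11,-2,0],"rotation":[0,0,0]},{"fingers":0.5,"dp":[0.11,-2,0],"rotation":[0,0,0]}]' 60
python3 -m jog '[{"fingers":0.5,"dp":[0,0,0],"rotation":[0,0,-0.1427]},{"fingers":0.5,"dp":[0,0,0],"rotation":[0,0,-0.1427]},{"fingers":0.5,"dp":[0,0,0],"rotation":[0,0,-0.1427]},{"fingers":0.5,"dp":[0,0,0],"rotation":[0,0,-0.1427]},{"fingers":0.5,"dp":[0,0,0],"rotation":[0,0,-0.1427]},{"fingers":0.5,"dp":[0,0,0],"rotation":[0,0,-0.1427]},{"fingers":0.5,"dp":[0,0,0],"rotation":[0,0,-0.1427]},{"fingers":0.5,"dp":[0,0,0],"rotation":[0,0,-0.1427]},{"fingers":0.5,"dp":[0,0,0],"rotation":[0,0,-0.1427]},{"fingers":0.5,"dp":[0,0,0],"rotation":[0,0,-0.1427]},{"fingers":0.5,"dp":[0,0,0],"rotation":[0,0,-0.1427]},{"fingers":0.5,"dp":[0,0,0],"rotation":[0,0,-0.1427]},{"fingers":0.5,"dp":[0,0,0],"rotation":[0,0,-0.1427]},{"fingers":0.5,"dp":[0,0,0],"rotation":[0,0,0]}]'
python3 -c "
from h import *
s=get_state();print(s['q']); R=Ro.from_rotvec(s['eef_rot']).as_matrix(); print(R)
p=s['tcp_pos']
im=snap('scene','s4.png'); snap('top','t4.png')
print(proj('scene',[p,p+[0,0,-.0215],p+[0,0,-.0555]]))
c=cv2.cvtColor(im,cv2.COLOR_RGB2BGR)[100:220,240:400]; cv2.imwrite('pics/s4c.png',cv2.resize(c,(800,600),interpolation=cv2.INTER_CUBIC))"
```

```text
time: 10.7
tcp_pos: [0.5767, 0.1188, 0.2604]
eef_rot: [-3.142, -0.001, 0.0]
wrist_force: [0.3, -0.3, -0.8]
grip_width: 0.0089
grip_force: 59.5
time: 12.1
tcp_pos: [0.5768, 0.1177, 0.2604]
eef_rot: [-1.88, -2.516, -0.0]
wrist_force: [0.3, 0.2, -0.4]
grip_width: 0.0088
grip_force: 59.5
[-0.95    0.3325  0.8108  1.806  -0.2668  1.1165  0.2395]
[[-0.2835  0.959  -0.0002]
 [ 0.959   0.2835  0.0003]
 [ 0.0003 -0.0001 -1.    ]]
[[317.0554 127.3637]
 [316.4886 136.8832]
 [315.6204 151.4644]]
```

View pics/s4c.png

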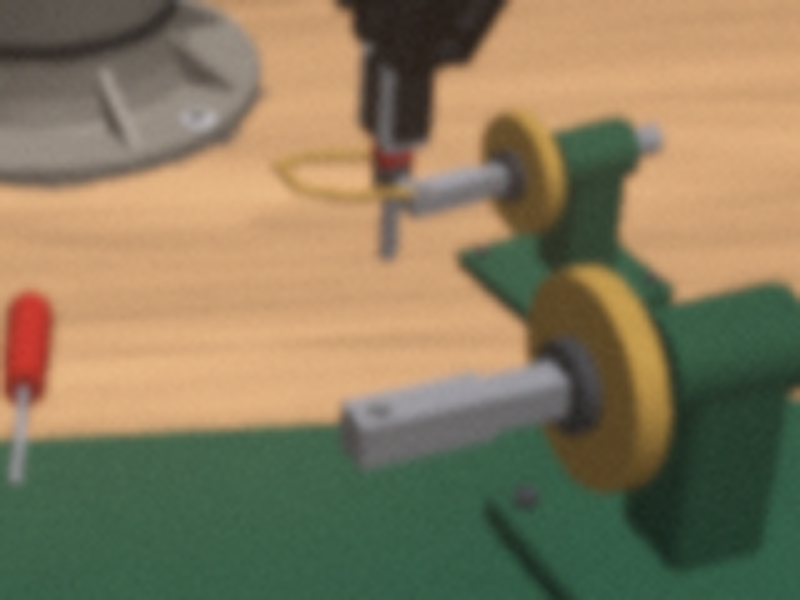

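Crop (scale 5, origin 240,100) shows the pin held upright with its ring pointing along the arbor's free end. The shank tip is at about (317.6,151.6) px and the hole at about (316,182).

```bash
python3 - <<'E'
from h import *
s=get_state();p=s['tcp_pos']; a=np.array([.2835,-.959]); n=np.array([.959,.2835])
# precise hole: dark centroid in both original and s4 scene; and top
def dark(f,x0,y0,w,h):
    g=cv2.cvtColor(cv2.imread(f),cv2.COLOR_BGR2GRAY).astype(float)[y0:y0+h,x0:x0+w]; print(g.astype(int)); 
    return
dark('pics/s4.png',308,177,16,10); dark('pics/top0.png',203,169,16,14)
tip=np.array([317.6,151.6]); pr=proj('scene',[p-[0,0,.0555]])[0]; b=tip-pr
h=np.array([316,181.9])
t=onz('scene',*(h-b),.131)[:2]; print('scene-rel',t,'plain scene',onz('scene',*h,.131)[:2],'top',onz('top',211.3,176,.131)[:2])
d=t-p[:2]; print('along',d@a,'cross',d@n)
E
```

```text
[[184 185 186 184 183 184 182 183 182 178 177 176 176 174 170 168]
 [183 183 182 182 179 178 177 173 172 171 169 167 164 164 163 162]
 [175 174 175 175 172 167 164 162 160 160 162 161 158 157 156 157]
 [162 159 164 163 161 156 150 147 148 150 153 157 157 158 156 156]
 [147 141 149 154 154 143 132 129 128 134 146 153 157 157 155 157]
 [128 117 131 147 150 137 127 119 119 128 141 153 153 152 152 146]
 [110  96 112 139 146 143 139 130 127 133 140 142 142 141 135 127]
 [ 94  85  95 122 141 143 141 137 134 132 131 129 127 122 117 115]
 [ 83  81  84 102 124 131 131 125 120 119 116 112 109 109 107 106]
 [ 81  77  78  91 105 112 113 112 109 110 109 105 107 107 106 106]]
[[ 63  56  60  63  59  67  56  62  61  61  58  58  59  60  62  54]
 [ 59  58  66  59  53  62  61  61  60  61  64  63  59  64  60  64]
 [ 60  62  58  58  57  61  65  61  67 102 100  98  54  60  58  59]
 [ 54  54  63  62  62  80 103  99 138 134 139 140  48  59  61  61]
 [ 63  66 105 103 137 138 135 135 132 129 135 132  67  52  62  60]
 [120 140 137 136 135 136 125  79  85 109 133 129  91  58  58  58]
 [132 130 132 129 129 129  99  47  53  53 135 131 112  55  63  60]
 [131 131 126 128 129 127  89  53  52  59 122 138 138  54  53  60]
 [130 125 130 131 127 128 123  75  65 100 137 134 135  90  60  59]
 [126 130 131 131 134 133 136 134 132 137 133 135 137  67  55  62]
 [131 130 136 130 135 137 134 133 133 130  91  87  53  56  56  62]
 [139 130 131 131 132 130  90  87  49  54  54  56  53  56  59  59]
 [133 133 135  91  92  48  53  60  53  55  61  54  55  62  62  60]
 [ 90  50  47  52  51  58  58  58  60  53  62  58  59  64  62  56]]
scene-rel [0.5787 0.1175] plain scene [0.5794 0.1218] top [0.5762 0.1163]
along 0.0005002375773140505 cross 0.0018723997611625402
```

```bash
python3 -m jog '[{"fingers":0.5,"dp":[0,0.1,1],"rotation":[0,0,0]},{"fingers":0.5,"dp":[0,0,1.5],"rotation":[0,0,0]},{"fingers":0.5,"dp":[0,0,1.5],"rotation":[0,0,0]},{"fingers":0.5,"dp":[0,0,1.5],"rotation":[0,0,0]},{"fingers":0.5,"dp":[0,0,1],"rotation":[0,0,0]},{"fingers":0.5,"dp":[0,0,0],"rotation":[0,0,0]}]' 60
python3 -c "
from h import *
s=get_state();print(s['q']);p=s['tcp_pos']
im=snap('scene','s5.png'); t=snap('top','t5.png')
print(proj('scene',[p,p+[0,0,-.0555]]),proj('top',[p,p+[0,0,-.0555]]))
f=lambda im,u,v:cv2.resize(cv2.cvtColor(im,cv2.COLOR_RGB2BGR)[v:v+70,u:u+46],(394,600),interpolation=cv2.INTER_CUBIC)
cv2.imwrite('pics/s5c.png',np.hstack([f(im,290,135),f(t,190,140)]))"
```

```text
time: 12.8
tcp_pos: [0.5769, 0.1173, 0.1935]
eef_rot: [-1.883, -2.513, 0.004]
wrist_force: [-0.9, -0.3, -1.1]
grip_width: 0.0087
grip_force: 59.5
[-0.9055  0.409   0.7697  1.8737 -0.3351  0.9953  0.2941]
[[315.162  156.2619]
 [313.8365 178.6116]] [[208.3167 171.5107]
 [210.6848 175.3113]]
```

View pics/s5c.png

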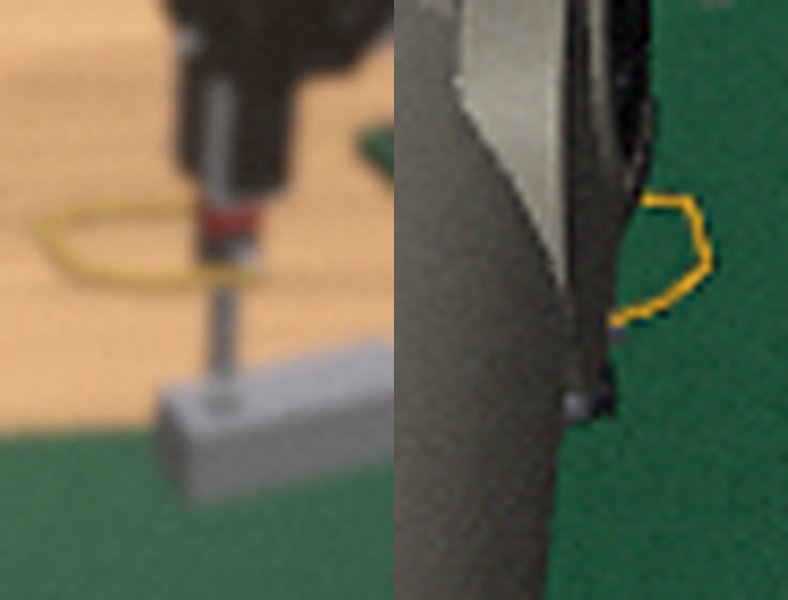

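The tip stands directly over the hole (crop columns 222 and 222). Lowering it gently now, watching the force.

```bash
python3 -m jog '[{"fingers":0.5,"dp":[0,0.07,0.3],"rotation":[0,0,0]},{"fingers":0.5,"dp":[0,0,0.2],"rotation":[0,0,0]},{"fingers":0.5,"dp":[0,0,0.15],"rotation":[0,0,0]},{"fingers":0.5,"dp":[0,0,0],"rotation":[0,0,0]}]'; python3 -m jog '[{"fingers":0.5,"dp":[0,0,0.1],"rotation":[0,0,0]},{"fingers":0.5,"dp":[0,0,0.1],"rotation":[0,0,0]},{"fingers":0.5,"dp":[0,0,0],"rotation":[0,0,0]}]'
```

```text
time: 13.3
tcp_pos: [0.5783, 0.1177, 0.1887]
eef_rot: [-1.883, -2.514, 0.0]
wrist_force: [0.4, -0.3, -0.6]
grip_width: 0.0083
grip_force: 59.5
time: 13.6
tcp_pos: [0.5783, 0.1177, 0.1867]
eef_rot: [-1.883, -2.514, 0.0]
wrist_force: [0.3, 0.8, -1.2]
grip_width: 0.0089
grip_force: 59.5
```

```bash
python3 -m jog '[{"fingers":0.5,"dp":[0,0,0.1],"rotation":[0,0,0]},{"fingers":0.5,"dp":[0,0,0.1],"rotation":[0,0,0]},{"fingers":0.5,"dp":[0,0,0],"rotation":[0,0,0]}]'; python3 -m jog '[{"fingers":0.5,"dp":[0,0,0.1],"rotation":[0,0,0]},{"fingers":0.5,"dp":[0,0,0],"rotation":[0,0,0]}]';python3 -c "
from h import *
s=get_state();print(s['ft_torque'],s['tcp_pos'],s['wrist_force'])"
```

```text
time: 13.9
tcp_pos: [0.5783, 0.1177, 0.1847]
eef_rot: [-1.883, -2.514, 0.0]
wrist_force: [0.8, -1.3, -0.3]
grip_width: 0.0089
grip_force: 59.5
time: 14.1
tcp_pos: [0.5782, 0.1176, 0.1836]
eef_rot: [-1.883, -2.514, 0.001]
wrist_force: [-1.2, -0.2, -0.6]
grip_width: 0.0085
grip_force: 59.6
[-0.2179  0.151   0.0268] [0.5782 0.1176 0.1836] [-1.1816 -0.156  -0.6181]
```

```bash
python3 -m jog '[{"fingers":0.5,"dp":[0,0,0.1],"rotation":[0,0,0]},{"fingers":0.5,"dp":[0,0,0.1],"rotation":[0,0,0]},{"fingers":0.5,"dp":[0,0,0],"rotation":[0,0,0]}]'; python3 -c "
from h import *
s=get_state();print(s['ft_torque'],s['tcp_pos'],s['wrist_force'])";python3 -m jog '[{"fingers":0.5,"dp":[0,0,0.1],"rotation":[0,0,0]},{"fingers":0.5,"dp":[0,0,0.1],"rotation":[0,0,0]},{"fingers":0.5,"dp":[0,0,0],"rotation":[0,0,0]}]';python3 -c "
from h import *
s=get_state();print(s['ft_torque'],s['tcp_pos'],s['wrist_force'])"
```

```text
time: 14.4
tcp_pos: [0.5782, 0.1176, 0.1816]
eef_rot: [-1.883, -2.514, 0.001]
wrist_force: [-1.6, -1.1, -1.0]
grip_width: 0.0091
grip_force: 59.5
[-0.3116  0.4044 -0.0132] [0.5782 0.1176 0.1816] [-1.6477 -1.1204 -1.0309]
time: 14.7
tcp_pos: [0.5782, 0.1176, 0.1796]
eef_rot: [-1.883, -2.514, 0.001]
wrist_force: [-1.9, -1.8, -0.6]
grip_width: 0.0085
grip_force: 59.5
[-0.4174  0.5737  0.0248] [0.5782 0.1176 0.1796] [-1.9039 -1.7873 -0.5753]
```

```bash
python3 -m jog '[{"fingers":0.5,"dp":[-0.03,-0.08,0],"rotation":[0,0,0]},{"fingers":0.5,"dp":[0,0,0.1],"rotation":[0,0,0]},{"fingers":0.5,"dp":[0,0,0.1],"rotation":[0,0,0]},{"fingers":0.5,"dp":[0,0,0.0],"rotation":[0,0,0]}]'; python3 -c "
from h import *
s=get_state();print(s['ft_torque'],s['tcp_pos'],s['wrist_force'])"
```

```text
time: 15.1
tcp_pos: [0.5777, 0.1173, 0.1777]
eef_rot: [1.883, 2.515, 0.0]
wrist_force: [0.5, 0.0, -1.2]
grip_width: 0.0087
grip_force: 59.5
[-0.0232 -0.0337 -0.0207] [0.5777 0.1173 0.1777] [ 0.506   0.0196 -1.1679]
```

```bash
python3 -m jog '[{"fingers":0.5,"dp":[0,0,0.2],"rotation":[0,0,0]},{"fingers":0.5,"dp":[0,0,0.2],"rotation":[0,0,0]},{"fingers":0.5,"dp":[0,0,0.2],"rotation":[0,0,0]},{"fingers":0.5,"dp":[0,0,0.2],"rotation":[0,0,0]},{"fingers":0.5,"dp":[0,0,0.0],"rotation":[0,0,0]}]'; python3 -c "
from h import *
s=get_state();print(s['ft_torque'],s['tcp_pos'],s['wrist_force'])"; python3 -m jog '[{"fingers":0.5,"dp":[0,0,0.2],"rotation":[0,0,0]},{"fingers":0.5,"dp":[0,0,0.2],"rotation":[0,0,0]},{"fingers":0.5,"dp":[0,0,0.2],"rotation":[0,0,0]},{"fingers":0.5,"dp":[0,0,0.2],"rotation":[0,0,0]},{"fingers":0.5,"dp":[0,0,0.2],"rotation":[0,0,0]},{"fingers":0.5,"dp":[0,0,0.2],"rotation":[0,0,0]},{"fingers":0.5,"dp":[0,0,0.0],"rotation":[0,0,0]}]'; python3 -c "
from h import *
s=get_state();print(s['ft_torque'],s['tcp_pos'],s['wrist_force'])"
```

```text
time: 15.6
tcp_pos: [0.5775, 0.1171, 0.1695]
eef_rot: [-1.883, -2.514, 0.001]
wrist_force: [0.1, -0.2, -0.5]
grip_width: 0.0087
grip_force: 59.5
[ 0.0055  0.0316 -0.0081] [0.5775 0.1171 0.1695] [ 0.0915 -0.1688 -0.4516]
time: 16.3
tcp_pos: [0.5775, 0.1172, 0.1575]
eef_rot: [-1.883, -2.514, 0.001]
wrist_force: [-0.2, -0.6, -1.5]
grip_width: 0.0087
grip_force: 59.5
[ 0.0242 -0.0244 -0.0481] [0.5775 0.1172 0.1575] [-0.2094 -0.6258 -1.5471]
```

```bash
python3 -m jog '[{"fingers":0.5,"dp":[0,0,0.1],"rotation":[0,0,0]},{"fingers":0.5,"dp":[0,0,0.1],"rotation":[0,0,0]},{"fingers":0.5,"dp":[0,0,0.1],"rotation":[0,0,0]},{"fingers":0.5,"dp":[0,0,0.0],"rotation":[0,0,0]}]';  python3 -m jog '[{"fingers":0.5,"dp":[0,0,0.08],"rotation":[0,0,0]},{"fingers":0.5,"dp":[0,0,0.07],"rotation":[0,0,0]},{"fingers":0.5,"dp":[0,0,0.0],"rotation":[0,0,0]}]'; python3 -m jog '[{"fingers":0.5,"dp":[0,0,0.04],"rotation":[0,0,0]},{"fingers":0.5,"dp":[0,0,0],"rotation":[0,0,0]}]'
```

```text
time: 16.7
tcp_pos: [0.5776, 0.1172, 0.1547]
eef_rot: [-1.883, -2.514, 0.0]
wrist_force: [-0.7, 0.0, -1.4]
grip_width: 0.0088
grip_force: 59.5
time: 17.0
tcp_pos: [0.5776, 0.1172, 0.1532]
eef_rot: [-1.883, -2.514, 0.0]
wrist_force: [-0.1, -0.3, -1.0]
grip_width: 0.0089
grip_force: 59.5
time: 17.2
tcp_pos: [0.5776, 0.1172, 0.1529]
eef_rot: [-1.883, -2.514, 0.0]
wrist_force: [0.2, 0.2, -0.8]
grip_width: 0.0087
grip_force: 59.5
```

```bash
python3 -m jog '[{"fingers":0.5,"dp":[0,0,0.05],"rotation":[0,0,0]},{"fingers":0.5,"dp":[0,0,0.0],"rotation":[0,0,0]}]';  python3 -m jog '[{"fingers":0.5,"dp":[0,0,0.05],"rotation":[0,0,0]},{"fingers":0.5,"dp":[0,0,0.0],"rotation":[0,0,0]}]'; python3 -m jog '[{"fingers":0.5,"dp":[0,0,0.04],"rotation":[0,0,0]},{"fingers":0.5,"dp":[0,0,0],"rotation":[0,0,0]}]'
```

```text
time: 17.4
tcp_pos: [0.5777, 0.1172, 0.1525]
eef_rot: [1.883, 2.514, 0.0]
wrist_force: [-0.7, -0.3, 0.7]
grip_width: 0.0088
grip_force: 59.9
time: 17.6
tcp_pos: [0.5778, 0.1172, 0.1524]
eef_rot: [-1.883, -2.514, -0.001]
wrist_force: [-3.8, 1.5, 8.1]
grip_width: 0.0088
grip_force: 61.0
time: 17.8
tcp_pos: [0.5779, 0.1172, 0.1523]
eef_rot: [-1.883, -2.514, -0.001]
wrist_force: [-4.7, -0.5, 14.9]
grip_width: 0.0089
grip_force: 61.9
```

Seated: 15 N at TCP z 0.1523, as predicted. Relieving the load, releasing and lifting.

```bash
python3 -m jog '[{"fingers":0.5,"dp":[0,0,-0.06],"rotation":[0,0,0]},{"fingers":0.5,"dp":[0,0,0],"rotation":[0,0,0]},{"fingers":1.3,"dp":[0,0,0],"rotation":[0,0,0]},{"fingers":2,"dp":[0,0,0],"rotation":[0,0,0]},{"fingers":2.6,"dp":[0,0,0],"rotation":[0,0,0]},{"fingers":2.6,"dp":[0,0,0],"rotation":[0,0,0]},{"fingers":2.6,"dp":[0,0,-1],"rotation":[0,0,0]},{"fingers":2.6,"dp":[0,0,-2],"rotation":[0,0,0]},{"fingers":2.6,"dp":[0,0,-2],"rotation":[0,0,0]},{"fingers":2.6,"dp":[0,0,-2],"rotation":[0,0,0]},{"fingers":0,"dp":[0,0,-2],"rotation":[0,0,0]},{"fingers":0,"dp":[-2,0,-1],"rotation":[0,0,0]},{"fingers":0,"dp":[-2,0,0],"rotation":[0,0,0]},{"fingers":0,"dp":[-1.3,0,0],"rotation":[0,0,0]},{"fingers":0,"dp":[0,0,0],"rotation":[0,0,0]}]'
python3 -c "
from h import *
s=get_state();p=s['tcp_pos']; print(s['q'])
im=snap('scene','s6.png'); t=snap('top','t6.png')
P0=np.array([.5778,.1172,.131]);a=np.array([.2835,-.959,0]);z=np.array([0,0,1])
for th in(-.4,-.2,0,.2): print(th,proj('scene',[P0+a*.046*np.cos(th)+z*(.006-.046*np.sin(th))]))
f=lambda im,u,v:cv2.resize(cv2.cvtColor(im,cv2.COLOR_RGB2BGR)[v:v+70,u:u+46],(394,600),interpolation=cv2.INTER_CUBIC)
cv2.imwrite('pics/s6c.png',np.hstack([f(im,285,135),f(t,190,140)]))"
```

```text
time: 19.3
tcp_pos: [0.5928, 0.0638, 0.2523]
eef_rot: [1.887, 2.511, -0.001]
wrist_force: [-0.2, -0.4, 0.1]
grip_width: -0.0002
grip_force: 0.0
[-0.85    0.3596  0.8164  1.7989 -0.2899  1.1078  0.3476]
-0.4 [[295.7304 176.3403]]
-0.2 [[294.4161 180.1042]]
0 [[293.8975 183.7999]]
0.2 [[294.1848 187.2757]]
```

View pics/s6c.png

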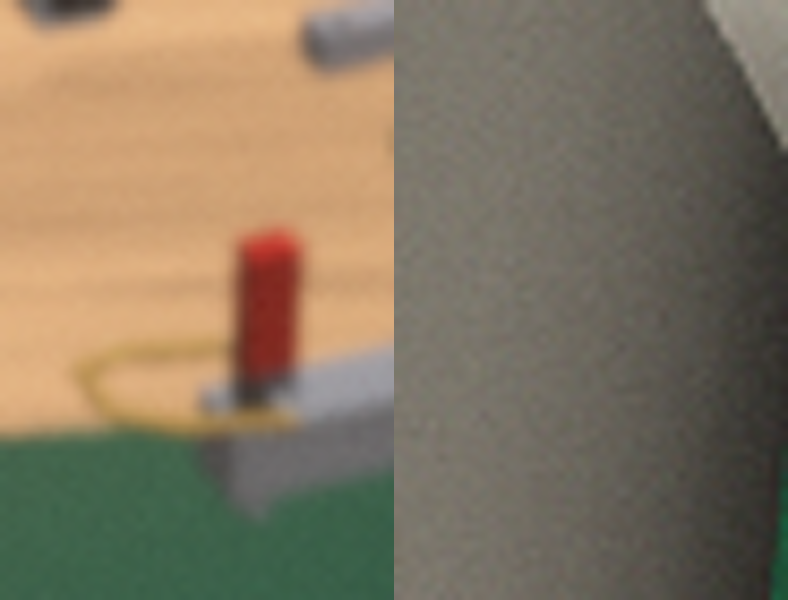

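The pin is seated upright on the arbor, with its ring bar at about (295,179) px, which is a ring angle of about -0.2. Next I tilt the tool 0.6 rad and come down above the bar.

```bash
python3 -m jog '[{"fingers":0,"dp":[0,0,0],"rotation":[0,0.12,0]},{"fingers":0,"dp":[0,0,0],"rotation":[0,0.12,0]},{"fingers":0,"dp":[0,0,0],"rotation":[0,0.12,0]},{"fingers":0,"dp":[0,0,0],"rotation":[0,0.12,0]},{"fingers":0,"dp":[0,0,0],"rotation":[0,0.12,0]},{"fingers":0,"dp":[-0.65,0.05,1],"rotation":[0,0,0]},{"fingers":0,"dp":[-0.65,0,1],"rotation":[0,0,0]},{"fingers":0,"dp":[-0.65,0,1],"rotation":[0,0,0]},{"fingers":0,"dp":[-0.65,0,1],"rotation":[0,0,0]},{"fingers":0,"dp":[-0.65,0,1],"rotation":[0,0,0]},{"fingers":0,"dp":[-0.65,0,1],"rotation":[0,0,0]},{"fingers":0,"dp":[-0.65,0,1],"rotation":[0,0,0]},{"fingers":0,"dp":[0,0,0],"rotation":[0,0,0]}]' 40
cat >> h.py <<'E'
def az(*pts):
    s=get_state();P0=np.array([.5778,.1172,.131]);a=np.array([.2835,-.959,0]);n=np.array([.959,.2835,0])
    d=(s['tcp_pos']-P0)*1000; print('a,n,h mm',d@a,d@n,d[2],'F',s['wrist_force'],'tz',Ro.from_rotvec(s['eef_rot']).as_matrix()[:,2])
    R=Ro.from_rotvec(s['eef_rot']); c=np.array([d@a,d@n,d[2]])
    for p in pts:
        p=np.array([p[0],0,p[1]]); e=p-c; print(p,'dp cm',R.inv().apply(e[0]*a+e[1]*n+[0,0,e[2]])/10); c=p
E
python3 -c "
from h import *
B=[np.array([46*np.cos(t),6-46*np.sin(t)])+[6.9,-2.3] for t in(-.2,0,.3,.6,.85,1.05,1.12)]
az(*B); print(get_state()['q'])"
```

```text
time: 20.7
tcp_pos: [0.5918, 0.0686, 0.1669]
eef_rot: [-1.57, -2.095, -0.483]
wrist_force: [0.3, -0.6, 0.2]
grip_width: -0.0005
grip_force: 0.0
a,n,h mm 50.54143438206686 -0.33226160464073806 35.893847374608185 F [ 0.3431 -0.5788  0.2187] tz [-0.1607  0.5415 -0.8252]
[51.9831  0.     12.8388] dp cm [-1.4212  0.0386  1.821 ]
[52.9  0.   3.7] dp cm [-0.5919  0.0022  0.7023]
[50.8455  0.     -9.8939] dp cm [-0.5983  0.0025  1.2378]
[ 44.8654   0.     -22.2736] dp cm [-0.2058  0.0014  1.3593]
[ 37.2592   0.     -30.8589] dp cm [0.1427 0.0003 1.1381]
[ 29.7883   0.     -36.2015] dp cm [ 0.3147 -0.0004  0.8629]
[ 26.9414   0.     -37.7046] dp cm [ 0.15   -0.0003  0.2849]
[-0.3447  0.5924  0.5901  1.7768 -0.862   1.3435  0.9162]
```

Now sweep along the arc in small steps.

```bash
python3 -m jog '[{"fingers":0,"dp":[-0.35,0.01,0.45],"rotation":[0,0,0]},{"fingers":0,"dp":[-0.35,0.01,0.45],"rotation":[0,0,0]},{"fingers":0,"dp":[-0.35,0.01,0.45],"rotation":[0,0,0]},{"fingers":0,"dp":[-0.35,0.01,0.45],"rotation":[0,0,0]},{"fingers":0,"dp":[-0.2,0,0.23],"rotation":[0,0,0]},{"fingers":0,"dp":[-0.2,0,0.23],"rotation":[0,0,0]},{"fingers":0,"dp":[-0.2,0,0.23],"rotation":[0,0,0]}]'; python3 -m jog '[{"fingers":0,"dp":[-0.15,0,0.31],"rotation":[0,0,0]},{"fingers":0,"dp":[-0.15,0,0.31],"rotation":[0,0,0]},{"fingers":0,"dp":[-0.15,0,0.31],"rotation":[0,0,0]},{"fingers":0,"dp":[-0.15,0,0.31],"rotation":[0,0,0]}]'; python3 -c "
from h import *
az((44.87,-22.27),(37.3,-30.9),(29.8,-36.2)); im=snap('scene','s7.png')
f=lambda im,u,v:cv2.resize(cv2.cvtColor(im,cv2.COLOR_RGB2BGR)[v:v+60,u:u+80],(800,600),interpolation=cv2.INTER_CUBIC)
cv2.imwrite('pics/s7c.png',f(im,265,150))"
```

```text
time: 21.4
tcp_pos: [0.5937, 0.0659, 0.1368]
eef_rot: [-1.571, -2.097, -0.486]
wrist_force: [0.3, -1.3, 1.1]
grip_width: 0.0002
grip_force: 1.0
time: 21.8
tcp_pos: [0.593, 0.068, 0.1229]
eef_rot: [-1.571, -2.097, -0.486]
wrist_force: [1.1, -2.9, 1.0]
grip_width: -0.0001
grip_force: 1.6
a,n,h mm 51.54651463452922 0.6571379806536213 -8.10861589971125 F [ 1.1413 -2.8807  1.0325] tz [-0.1586  0.5417 -0.8255]
[ 44.87   0.   -22.27] dp cm [-0.2483 -0.0674  1.5458]
[ 37.3   0.  -30.9] dp cm [ 0.1378 -0.002   1.1397]
[ 29.8   0.  -36.2] dp cm [ 0.32   -0.0019  0.8608]
```

View pics/s7c.png

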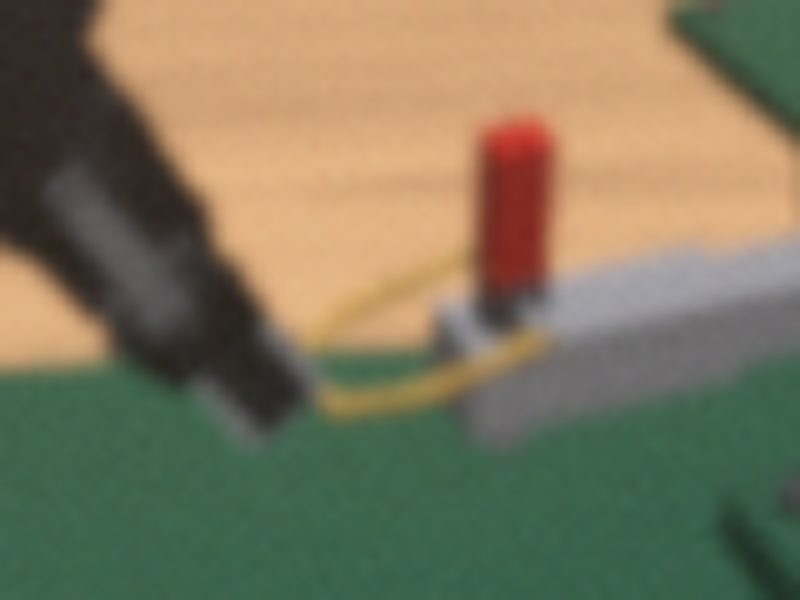

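The ring has been driven to about 0.25 rad, but the bar sits close to the finger's inner edge (crop 315,385). I'll back off and re-engage about 5 mm further in.

```bash
python3 -m jog '[{"fingers":0,"dp":[0,-0.05,-0.8],"rotation":[0,0,0]},{"fingers":0,"dp":[0,0,-0.8],"rotation":[0,0,0]},{"fingers":0,"dp":[0.5,0,0],"rotation":[0,0,0]},{"fingers":0,"dp":[0,0,0.4],"rotation":[0,0,0]},{"fingers":0,"dp":[0,0,0.4],"rotation":[0,0,0]},{"fingers":0,"dp":[0,0,0.4],"rotation":[0,0,0]},{"fingers":0,"dp":[-0.05,0,0.3],"rotation":[0,0,0]},{"fingers":0,"dp":[-0.05,0,0.3],"rotation":[0,0,0]}]'; python3 -m jog '[{"fingers":0,"dp":[-0.05,0,0.3],"rotation":[0,0,0]},{"fingers":0,"dp":[-0.05,0,0.3],"rotation":[0,0,0]},{"fingers":0,"dp":[-0.05,0,0.3],"rotation":[0,0,0]},{"fingers":0,"dp":[0,0,0.3],"rotation":[0,0,0]}]'; python3 -c "
from h import *
az((36,-30),(27,-36))"
```

```text
time: 22.65
tcp_pos: [0.5912, 0.0722, 0.1234]
eef_rot: [-1.571, -2.096, -0.485]
wrist_force: [0.1, -2.1, 1.8]
grip_width: -0.0
grip_force: 1.1
time: 23.05
tcp_pos: [0.5897, 0.0775, 0.1128]
eef_rot: [-1.571, -2.096, -0.486]
wrist_force: [1.7, -1.6, 1.0]
grip_width: -0.0
grip_force: 0.9
a,n,h mm 41.45192710431617 0.17565531064203904 -18.218416419002416 F [ 1.6579 -1.6229  1.0233] tz [-0.1587  0.5418 -0.8254]
[ 36   0 -30] dp cm [-0.2152 -0.0189  1.2802]
[ 27   0 -36] dp cm [ 0.4041 -0.0023  1.0033]
```

```bash
python3 -m jog '[{"fingers":0,"dp":[-0.05,0,0.32],"rotation":[0,0,0]},{"fingers":0,"dp":[-0.05,0,0.32],"rotation":[0,0,0]},{"fingers":0,"dp":[-0.05,0,0.32],"rotation":[0,0,0]},{"fingers":0,"dp":[-0.05,0,0.32],"rotation":[0,0,0]}]'; python3 -m jog '[{"fingers":0,"dp":[0.1,0,0.25],"rotation":[0,0,0]},{"fingers":0,"dp":[0.1,0,0.25],"rotation":[0,0,0]},{"fingers":0,"dp":[0.1,0,0.25],"rotation":[0,0,0]},{"fingers":0,"dp":[0.1,0,0.25],"rotation":[0,0,0]},{"fingers":0,"dp":[0,0,0],"rotation":[0,0,0]}]'; python3 -c "
from h import *
az((26,-37)); im=snap('scene','s8.png')
f=lambda im,u,v:cv2.resize(cv2.cvtColor(im,cv2.COLOR_RGB2BGR)[v:v+60,u:u+80],(800,600),interpolation=cv2.INTER_CUBIC)
cv2.imwrite('pics/s8c.png',f(im,265,150))"
```

```text
time: 23.45
tcp_pos: [0.5881, 0.0833, 0.1012]
eef_rot: [-1.57, -2.096, -0.486]
wrist_force: [-0.4, 0.6, 2.2]
grip_width: 0.0003
grip_force: 1.1
time: 23.95
tcp_pos: [0.5854, 0.0918, 0.0952]
eef_rot: [-1.57, -2.096, -0.485]
wrist_force: [-0.6, -0.7, 0.9]
grip_width: -0.0003
grip_force: 0.3
a,n,h mm 26.498505908896593 0.1180876852207449 -35.83063963566455 F [-0.6233 -0.7292  0.9474] tz [-0.1592  0.5419 -0.8252]
[ 26   0 -37] dp cm [-0.0249 -0.0119  0.1246]
```

View pics/s8c.png

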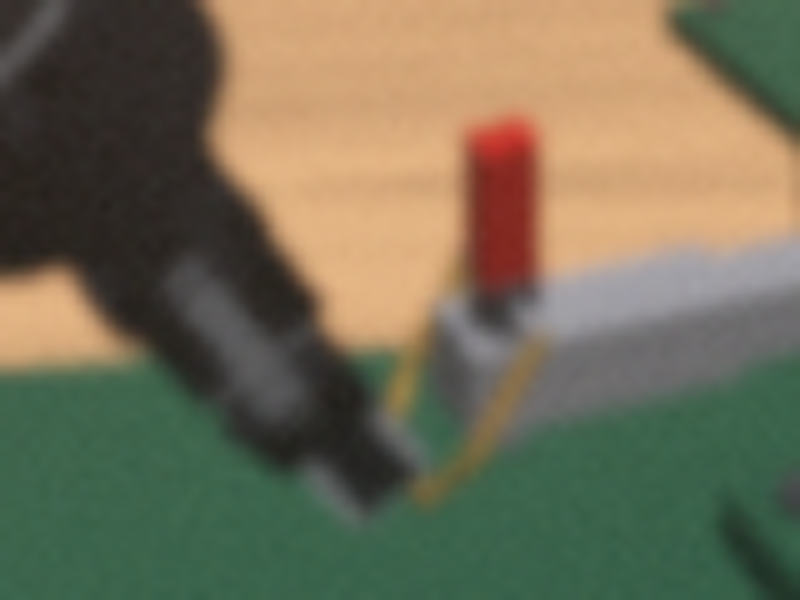

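```bash
python3 - <<'E'
from h import *
P0=np.array([.5778,.1172,.131]);a=np.array([.2835,-.959,0]);n=np.array([.959,.2835,0]);z=np.array([0,0,1])
for th in(.7,.8,.9,1,1.1,1.2): print(th,(proj('scene',[P0+n*.010+a*.046*np.cos(th)+z*(.006-.046*np.sin(th)),P0+n*.017+z*.006])-[265-1.5,150])*10)
E
```

```text
0.7 [[366.2906 467.3083]
 [538.7727 335.0441]]
0.8 [[379.2754 476.8865]
 [538.7727 335.0441]]
0.9 [[393.6229 484.8409]
 [538.7727 335.0441]]
1 [[409.1845 491.1073]
 [538.7727 335.0441]]
1.1 [[425.8028 495.6378]
 [538.7727 335.0441]]
1.2 [[443.3131 498.4012]
 [538.7727 335.0441]]
```

```bash
python3 -m jog '[{"fingers":0,"dp":[0.1,0,0.17],"rotation":[0,0,0]},{"fingers":0,"dp":[0.1,0,0.17],"rotation":[0,0,0]},{"fingers":0,"dp":[0.1,0,0.17],"rotation":[0,0,0]},{"fingers":0,"dp":[0,0,0],"rotation":[0,0,0]}]'; python3 -m jog '[{"fingers":0,"dp":[0,0,-0.3],"rotation":[0,0,0]},{"fingers":0,"dp":[-0.3,0,-1],"rotation":[0,0,0]},{"fingers":0,"dp":[-0.5,0,-2],"rotation":[0,0,0]},{"fingers":0,"dp":[-0.5,0,-3],"rotation":[0,0,0]},{"fingers":0,"dp":[-0.5,0,-3],"rotation":[0,0,0]},{"fingers":0,"dp":[0,0,-3],"rotation":[0,0,0]},{"fingers":0,"dp":[0,0,0],"rotation":[0,0,0]},{"fingers":0,"dp":[0,0,0],"rotation":[0,0,0]}]'; python3 -c "
from h import *
az(); im=snap('scene','s9.png')
f=lambda im,u,v:cv2.resize(cv2.cvtColor(im,cv2.COLOR_RGB2BGR)[v:v+60,u:u+80],(800,600),interpolation=cv2.INTER_CUBIC)
cv2.imwrite('pics/s9c.png',f(im,265,150))"
```

```text
time: 24.4
tcp_pos: [0.584, 0.0969, 0.0927]
eef_rot: [-1.57, -2.096, -0.486]
wrist_force: [-0.2, -0.3, 0.1]
grip_width: 0.0003
grip_force: 0.4
time: 25.2
tcp_pos: [0.6081, 0.0149, 0.1848]
eef_rot: [-1.571, -2.097, -0.487]
wrist_force: [-0.1, -0.2, -0.7]
grip_width: -0.0002
grip_force: 0.0
a,n,h mm 106.72315822095675 0.06503150390994361 53.83945320749597 F [-0.1308 -0.222  -0.7124] tz [-0.1574  0.5419 -0.8256]
```

View pics/s9c.png

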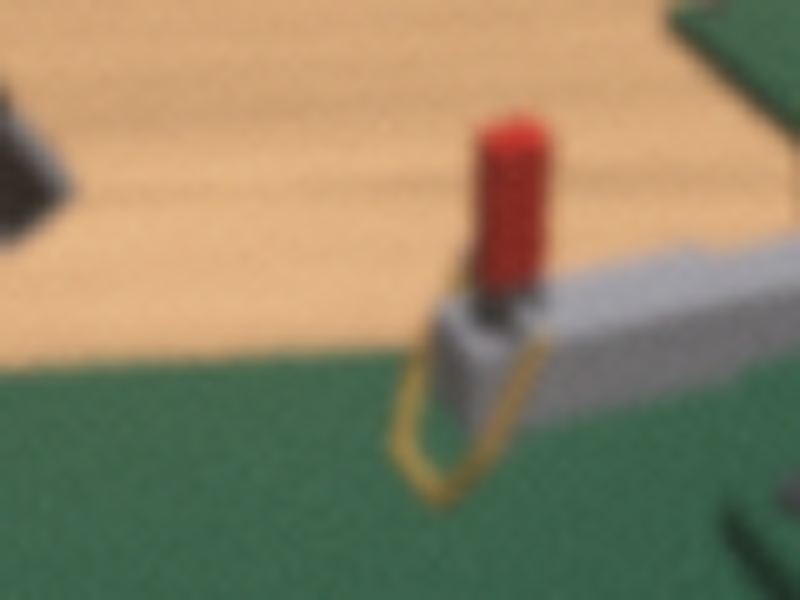

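The pin is upright and seated. The ring hangs past the free end with its lower corner at crop (440,500), an angle of about 1.15 rad, and the robot is clear.

```bash
python3 -c "
from station import *
print(hand_in())"
```

```text
the job is handed in; nothing more can be done
None
```

I handed the job in at about 25 s of the 72 s allowed: the linchpin is seated upright in the arbor's hole, its ring hangs past the free end at about 1.15 rad by camera estimate, and the arm is clear; hand-in returned no verdict.

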